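# Earth the fingertips, then log the check

## Task

Before the quartz watch parts are handled, take the static off the gripper: with the fingertips press the brass post of the earthing strip lightly so that its cap gives a little, keep it there for a good second, and withdraw. Then log the check by pressing the green key on the blue check box gently, all the way down until it stays down, and withdraw. Leave the red and black posts, the yellow key and the loose watch parts and tins alone; nothing is picked up.

Things in the scene. Friction and masses are not known exactly. Their poses are not given: they have to be found in the camera images.
- strip: earthing strip: white foot 60 x 206 x 12 mm fixed to the bench, carrying the three posts; origin under its centre, at bench height; y along the row of posts. Behind the work stands a black lamp arm: its elbow, the top, is 0.42 m above the bench, 0.73 m ahead of the robot base and 0.03 m left; booms slope down from it to left and right. Stay on the robot's side of it
- checkbox: check box: blue painted case 96 x 110 x 39 mm with an aluminium top plate, fixed to the bench, carrying the two keys; origin under its centre, at bench height; y along the row of keys, x to the back. To the right stands a white microscope: post 0.31 m high, 0.42 m ahead of the robot base and 0.43 m right; head under 0.2 m high, 0.30 m ahead and 0.12 m right. Coming from the right, pass over it
- post_brass_top (a point): top centre of the cap of the brass (gold-coloured metal) post on the earthing strip: a sprung domed cap 20 mm across on a collar, its top 54 mm above the bench at rest. All three posts are alike but for the colour of the cap; they stand in a row 70 mm apart on the white strip, in any order
- post_brass (a joint): how far this post's cap is pressed down, m: 0 at rest, 0.008 fully down. A spring brings it back up: it takes about 0.8 N to start it, and 7 N to press it fully down
- post_red_top (a point): top centre of the cap of the red post on the earthing strip: a sprung domed cap 20 mm across on a collar, its top 54 mm above the bench at rest. All three posts are alike but for the colour of the cap; they stand in a row 70 mm apart on the white strip, in any order
- post_red (a joint): how far this post's cap is pressed down, m: 0 at rest, 0.008 fully down. A spring brings it back up: it takes about 0.8 N to start it, and 7 N to press it fully down
- post_black_top (a point): top centre of the cap of the black post on the earthing strip: a sprung domed cap 20 mm across on a collar, its top 54 mm above the bench at rest. All three posts are alike but for the colour of the cap; they stand in a row 70 mm apart on the white strip, in any order
- post_black (a joint): how far this post's cap is pressed down, m: 0 at rest, 0.008 fully down. A spring brings it back up: it takes about 0.8 N to start it, and 7 N to press it fully down
- key_green_top (a point): top centre of the green key on the blue check box: a round upright key 23 mm across on a black ring 33 mm across, its top 55.5 mm above the bench when up. The green and yellow keys stand 54 mm apart, either of them on the left
- key_green (a joint): how far this key is pressed down, m: 0 up, 0.006 fully down. It latches: it takes about 2.5 N to move it, and it stays where it is left
- key_yellow_top (a point): top centre of the yellow key on the blue check box: a round upright key 23 mm across on a black ring 33 mm across, its top 55.5 mm above the bench when up. The green and yellow keys stand 54 mm apart, either of them on the left
- key_yellow (a joint): how far this key is pressed down, m: 0 up, 0.006 fully down. It latches: it takes about 2.5 N to move it, and it stays where it is left
- job: loose watch movement in a red holder with a brass winding crown, 40 x 49 x 11 mm, lying in front of the earthing strip; origin under its centre
- dial: loose watch head, round, pale dial up with two black hands, 32 mm across, 9 mm high, in front of the earthing strip; origin under its centre
- knob: loose turned wooden knob, 21 mm across, 22 mm high, behind the earthing strip; origin under its centre
- ambertin: loose round amber tin, 39 mm across, 18 mm high, behind the earthing strip; origin under its centre
- whitetin: loose round white tin, 49 mm across, 17 mm high, in front of the check box; origin under its centre
- ring: loose steel watch case ring, 27 mm across, 4 mm high, behind the check box; origin under its centre

How it is judged:
On the way, in this order (a step that is already met when the one before it is completed fails the run):
1. the fingertips keep the brass post's cap pressed at least 1 mm down for 0.8 s (value of joint post_brass above 0.001 m and contact force between the fingers and post_brass above 0.2 N), for 0.8 s.
2. the fingers have left the brass post and its cap is up again, the green key still up (value of joint post_brass below 0.001 m and value of joint key_green below 0.002 m), for 0.1 s.
3. the fingertips press the green key down, at least 5 of its 6 mm (value of joint key_green above 0.005 m and contact force between the fingers and key_green above 0.2 N), for 0.1 s.
At the end, for the whole second after the job is handed in: the green key is at least 5 mm down, the yellow key is up (under 1 mm), all three posts are up (under 1 mm), and each loose part lies within 6 mm of where it lay (value of joint key_green above 0.005 m and value of joint each of key_yellow, post_brass, post_red, post_black below 0.001 m and distance of each of job, dial, knob, ambertin, whitetin, ring from where it was at the start of the episode below 0.006 m); the robot touches nothing.
It fails at once if the red or black post or the yellow key is pressed more than 1 mm or touched (value of joint any of post_red, post_black, key_yellow above 0.001 m or contact force between any of the fingers, the arm and post_red above 0.5 N or contact force between any of the fingers, the arm and post_black above 0.5 N or contact force between any of the fingers, the arm and key_yellow above 0.5 N).
It fails at once if a loose watch part or tin is moved more than 6 mm or touched (distance of any of job, dial, knob, ambertin, whitetin, ring from where it was at the start of the episode above 0.006 m or contact force between any of the fingers, the arm and job above 0.5 N or contact force between any of the fingers, the arm and dial above 0.5 N or contact force between any of the fingers, the arm and knob above 0.5 N or contact force between any of the fingers, the arm and ambertin above 0.5 N or contact force between any of the fingers, the arm and whitetin above 0.5 N or contact force between any of the fingers, the arm and ring above 0.5 N).
It fails at once if the brass post is pressed hard (over 20 N) or the green key is struck (over 35 N) (contact force between anything else and post_brass above 20 N or contact force between anything else and key_green above 35 N).
It also fails if it takes over 48 s, if anything falls off the work surface, if the arm or the gripper's body presses on something with over 40 N, if the wrist force passes 120 N, or if a joint passes its speed limit or range.

## Robot

A 7-joint arm with a two-finger parallel gripper is mounted at the origin on a cart in front of the work surface, level with it; the furniture and walls round the work are solid. World frame = base frame: x ahead of the robot, y to its left, z up, the work surface at z = 0. Lengths are in m, angles in rad, forces in N, time in s.
With the tool pointing down it reaches from about 0.425 to 0.925 m from the base axis. Payload 6.8 kg.
Tool frame: the origin (TCP) lies at the very end of the fingers, on their centre line; the grasp point (between the pads) lies 19 mm behind it; z points along the fingers, y is the line along which they close (so a half turn about z gives the same grasp; the last joint's range is limited). The gripper opens to 85 mm and grips with 20 to 120 N. Pads are 22 mm wide; open, the fingers measure 114 mm over their backs; the gripper's body (76 mm by 85 mm) begins 54 mm behind the grasp point. The pads swing forward as they close: fully open they stand 13 mm farther back than shut.
Start: joints at [-1.307, 0.477, 0.022, 1.555, -0.011, 1.109, -0.083], TCP at [0.245, 0.629, 0.231] pointing down, gripper open.
Joint ranges: [-2.96, 2.96], [-0.34, 2.1], [-1.41, 1.46], [0.24, 2.44], [-1.37, 4.51], [0.17, 1.92], [-2.96, 2.96]. Speed limits (rad/s): [2.39, 2.39, 3.14, 3.14, 3.14, 3.14, 3.14].

## Interface

Orientations are given as a unit quaternion [w, x, y, z].
In Python, from station import bot gives the robot as it stands.
- The arm moves only by the tool jog_arm, never from a script. Its argument "motion" is a list of rows, each a list of 7 numbers: the turn, a rotation vector about the tool's x, y, z in rad, then the shift along the tool's x, y, z in mm, then the finger opening in mm, from 0 to 85.4. A call has 1 to 10 rows; each row is the pose to reach, as a shift and turn from the pose commanded when the call began, along the tool's axes at that moment; what a row does not reach only later rows make up. A row lasts 1/8 s, in which the tool goes at most 62.5 mm and 10.7 degrees, less where a joint would pass 70% of its speed; a pose out of reach is approached as far as the arm can. A call with a gripper value outside its range is refused whole. The fingers move at their own pace and stop on an object; "grip_force" is the grip in N (left out, the last holds). Time passes only in rows, so rows that repeat a pose let the fingers close. It gives the time, the measured TCP pose, the force, the opening and the grip force at its end, in the units of the state.
- bot.get_obs(): the state, without advancing time (a new reading comes with each control period).
- bot.read_camera(name): name is "side" or "top"; returns a dict with "pixels" (420x560x3 uint8, red, green, blue), "camera_matrix" (3x3 intrinsics, pixels), "distortion" ([k1, k2, p1, p2, k3] as OpenCV has them; the pictures are not rectified), "T" (4x4, takes a point from camera to world coordinates). Camera axes: x right, y down, z forward; pixel columns grow to the right and rows downward; lengths in m; the calibration is good to about 2 mm. A picture is of the moment at which its call begins. There is no depth.
- bot.hand_in(): hands the job in; it is judged then, once.
Trained networks look in a picture, given as the dict that the camera call returned (one of the last four; its "shot" number tells which), for a name from the list of things; names that differ only in an ending like _2 or _b are one class to them, and where a whole thing is asked for, a point or a joint stands for the part that bears it (a point fixed in the world has none). Each returns a list of dicts, best first, with "score" (0 to 1); they miss things now and then, are a little off and sometimes report something else, mostly with a low value. They report only what shows in the picture. A call takes as long as a camera call.
- bot.spot_in(thing, picture): "xy" ([column, row] in pixels, amid what is visible of it).
- bot.tip_of(thing, picture): "xy" ([column, row] in pixels: a listed point, or the origin of a listed thing).
The state is a dict: "t": time; "q": joint angles; "joint_vel": joint speeds; "joint_torque": joint torques, N m; "eef_pos": TCP position; "tool_rot": TCP orientation; "contact_force": force on the tool from outside, world axes, zero at the start; "torque": the same for the moment, N m; "gripper_width": opening from 0.0 (shut) to 1.0 (fully open); "grasp_force": force on a finger pad.
Only numpy, scipy, OpenCV 4.12 (cv2) and the standard library are available. Lean on these libraries where they do the work, as an engineer would, in place of code of your own. Each camera call takes 0.05 s, during which the arm holds its last target. There are 200 camera calls.

## Working session

There is one attempt and no reset: what is moved stays moved. The work goes in short steps, Python scripts to look and compute and a tool call to move; the robot and the scene stay as the last step left them, time stands still between calls to the robot, and variables do not carry over. Pictures are saved under pics/ and viewed, at most 10 in all, crops included, and the job is handed in when it is done.

Besides the shell and the picture viewer there is one more tool, called after "Call:" by a JSON object that holds its "fn" and its "kwargs", one argument or row to a line. jog_arm: Moves the arm, as the interface text tells. Its arguments: {"type":"object","properties":{"motion":{"type":"array"},"grip_force":{"type":"number"}},"required":["motion"]}

```bash
mkdir -p pics; cat > h.py <<'E'
import numpy as np, cv2
from station import bot
def ray(p,xy):
    u=cv2.undistortPoints(np.array([[xy]],float),p["camera_matrix"],np.array(p["distortion"],float))[0,0]
    T=np.array(p["T"]); d=T[:3,:3]@[u[0],u[1],1]; return T[:3,3],d/np.linalg.norm(d)
def at_z(p,xy,z):
    o,d=ray(p,xy); return o+d*(z-o[2])/d[2]
def save(p,n): cv2.imwrite(f"pics/{n}.png",p["pixels"][:,:,::-1])
E
python3 - <<'E'
from h import *
np.set_printoptions(precision=4,suppress=True)
o=bot.get_obs(); print(o["t"],o["eef_pos"],o["tool_rot"],o["gripper_width"],o["contact_force"])
Z=dict(post_brass_top=.054,post_red_top=.054,post_black_top=.054,key_green_top=.0555,key_yellow_top=.0555)
for c in("top","side"):
    p=bot.read_camera(c); p["camera_matrix"]=np.array(p["camera_matrix"]); save(p,c)
    print(c,np.array(p["T"])[:3,3])
    for n,z in Z.items():
        for r in bot.tip_of(n,p)[:2]: print(n,np.round(r["xy"],1),round(r["score"],2),at_z(p,r["xy"],z))
E
```

```text
0.0 [0.245  0.6283 0.2303] [-0.0001  0.1848  0.9828 -0.0009] 1.0033092719670516 [-0.149  -0.3555  0.1791]
top [0.3952 0.1295 0.9   ]
post_brass_top [301.8 198.8] 0.57 [0.5292 0.0912 0.054 ]
post_red_top [323.6 239.5] 0.59 [0.4519 0.0539 0.054 ]
post_red_top [337.  203.4] 0.4 [0.5184 0.0261 0.054 ]
post_black_top [377.1 203.5] 0.61 [ 0.5158 -0.0482  0.054 ]
key_green_top [216.8 230. ] 0.66 [0.4756 0.2509 0.0555]
key_yellow_top [213.6 185.1] 0.71 [0.5604 0.2558 0.0555]
key_yellow_top [191.6 228.1] 0.45 [0.4806 0.2976 0.0555]
side [ 0.513  -0.656   0.5918]
post_brass_top [286.  243.5] 0.57 [0.5323 0.0871 0.054 ]
post_red_top [285.2 265.5] 0.42 [0.5304 0.0201 0.054 ]
post_black_top [277.2 291.6] 0.43 [ 0.5166 -0.0495  0.054 ]
post_black_top [286.1 265.2] 0.38 [0.532 0.021 0.054]
key_green_top [257.2 196.7] 0.44 [0.47   0.2587 0.0555]
key_yellow_top [265.4 186.7] 0.65 [0.4867 0.3045 0.0555]
```

View pics/top.png

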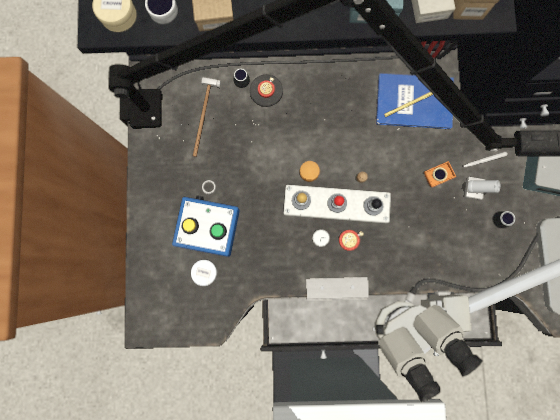

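View pics/side.png

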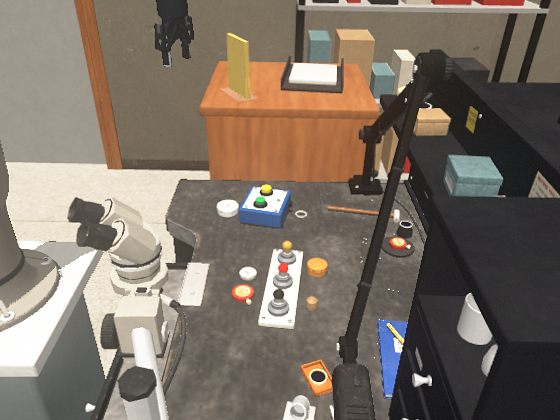

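The top picture shows brass (302,198), red (339,201), black (376,204), green (218,231) and yellow (190,226). The side picture gives the same order: brass is the farthest post and green is the nearer key. Next I refine by colour in both views.

```bash
python3 - <<'E'
from h import *
np.set_printoptions(precision=4,suppress=True)
P={c:bot.read_camera(c) for c in("top","side")}
H={"brass":((12,28),120,60),"red":((-6,6),150,90),"green":((55,85),120,50),"yellow":((26,34),150,100)}
seed={"top":dict(brass=(302,198),red=(339,201),green=(218,231),yellow=(190,226)),
"side":dict(brass=(287,245),red=(283,268),green=(260,201),yellow=(265,189))}
for n,((a,b),s,v) in H.items():
    rs=[]
    for c,p in P.items():
        p["camera_matrix"]=np.array(p["camera_matrix"])
        hsv=cv2.cvtColor(p["pixels"],cv2.COLOR_RGB2HSV).astype(int); h=hsv[...,0].copy(); h[h>170]-=180
        m=(h>=a)&(h<=b)&(hsv[...,1]>s)&(hsv[...,2]>v)
        w=np.zeros_like(m); x,y=seed[c][n]; w[y-11:y+12,x-11:x+12]=1; ys,xs=np.nonzero(m&w)
        ctr=((xs.min()+xs.max())/2,(ys.min()+ys.max())/2)
        print(n,c,len(xs),xs.min(),xs.max(),ys.min(),ys.max(),at_z(p,ctr,.052)); rs.append(ray(p,(xs.mean(),ys.mean())))
    A=sum(np.eye(3)-np.outer(d,d) for o,d in rs); B=sum((np.eye(3)-np.outer(d,d))@o for o,d in rs)
    print("  tri",np.linalg.solve(A,B))
E
```

```text
brass top 69 297 306 193 202 [0.532  0.0916 0.052 ]
brass side 80 282 291 241 251 [0.5332 0.0818 0.052 ]
  tri [0.5334 0.0914 0.046 ]
red top 73 334 343 196 205 [0.5241 0.0228 0.052 ]
red side 65 278 287 263 271 [0.5256 0.0182 0.052 ]
  tri [0.5256 0.0217 0.0481]
green top 126 211 223 224 236 [0.4759 0.251  0.052 ]
green side 62 256 264 197 204 [0.4765 0.2484 0.052 ]
  tri [0.4758 0.2513 0.0502]
yellow top 20 183 194 219 230 [0.4879 0.3041 0.052 ]
yellow side 42 262 270 185 190 [0.488 0.307 0.052]
  tri [0.4868 0.3011 0.0559]
```

Call:
{"fn": "jog_arm", "kwargs": {
  "motion": [
    [0, 0, 0, 0, 0, 0, 0],
    [0, 0, 0, 0, 0, 0, 0],
    [0, 0, 0, 0, 0, 0, 0],
    [0, 0, 0, 0, 0, 0, 0],
    [0, 0, 0, 0, 0, 0, 0],
    [0, 0, 0, 0, 0, 0, 0]
  ]
}}

```text
t: 1.45
eef_pos: [0.2452, 0.6289, 0.2313]
tool_rot: [-0.0, 0.185, 0.983, 0.0]
contact_force: [0.5, 0.0, 0.7]
gripper_width: -0.0
grasp_force: 0.0
```

Call:
{"fn": "jog_arm", "kwargs": {
  "motion": [
    [0, 0, 0, -23, -20, 0, 0],
    [0, 0, 0, -69, -60, 0, 0],
    [0, 0, 0, -116, -100, 0, 0],
    [0, 0, 0, -162, -140, 0, 0],
    [0, 0, 0, -208, -179, 0, 0],
    [0, 0, 0, -254, -219, 0, 0],
    [0, 0, 0, -301, -259, 0, 0],
    [0, 0, 0, -347, -298, 0, 0],
    [0, 0, 0, -393, -338, 10, 0],
    [0, 0, 0, -430, -370, 20, 0]
  ]
}}

```text
t: 2.7
eef_pos: [0.5125, 0.1255, 0.2116]
tool_rot: [0.001, 0.186, 0.983, 0.0]
contact_force: [-0.3, 0.3, 1.1]
gripper_width: -0.004
grasp_force: 0.0
```

Call:
{"fn": "jog_arm", "kwargs": {
  "motion": [
    [0, 0, 0, -20, -17, 10, 0],
    [0, 0, 0, -33, -27.5, 30, 0],
    [0, 0, 0, -33, -27.5, 55, 0],
    [0, 0, 0, -33, -27.5, 75, 0],
    [0, 0, 0, -33, -27.5, 90, 0],
    [0, 0, 0, -33, -27.5, 100, 0],
    [0, 0, 0, -33, -27.5, 100, 0]
  ]
}}

```text
t: 3.58
eef_pos: [0.5319, 0.0904, 0.1109]
tool_rot: [-0.0, 0.185, 0.983, -0.0]
contact_force: [0.3, -0.9, 0.3]
gripper_width: -0.001
grasp_force: 0.0
```

```bash
python3 - <<'E'
from h import *
a=bot.read_camera("side")["pixels"][150:340,190:380]; b=bot.read_camera("top")["pixels"][110:300,220:410]
cv2.imwrite("pics/v1.png",cv2.resize(np.hstack([a,b]),None,fx=2,fy=2,interpolation=cv2.INTER_CUBIC)[:,:,::-1])
E
```

```text
(no output)
```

View pics/v1.png

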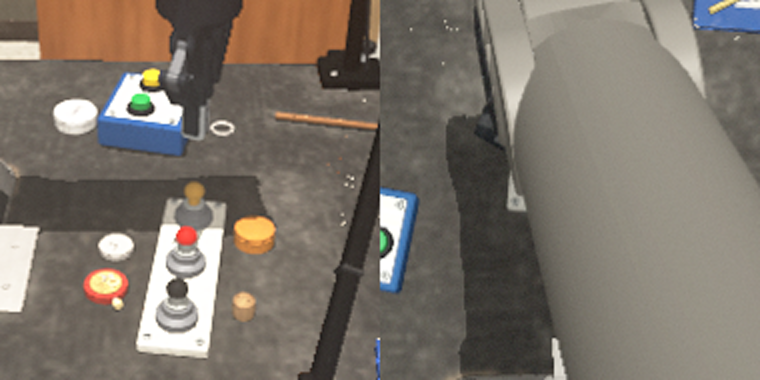

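The fingertips (195,135 in the crop) hang straight above the brass cap (195,192 in the crop) in the side view; the arm hides the post in the top view. I descend slowly.

Call:
{"fn": "jog_arm", "kwargs": {
  "motion": [
    [0, 0, 0, 0, 0, 15, 0],
    [0, 0, 0, 0, 0, 30, 0],
    [0, 0, 0, 0, 0, 40, 0],
    [0, 0, 0, 0, 0, 47, 0],
    [0, 0, 0, 0, 0, 51, 0],
    [0, 0, 0, 0, 0, 54, 0],
    [0, 0, 0, 0, 0, 55, 0],
    [0, 0, 0, 0, 0, 55, 0]
  ]
}}

```text
t: 4.68
eef_pos: [0.5323, 0.0904, 0.0565]
tool_rot: [0.0, 0.185, 0.983, 0.0]
contact_force: [-0.5, -0.1, 0.4]
gripper_width: -0.004
grasp_force: 0.0
```

Call:
{"fn": "jog_arm", "kwargs": {
  "motion": [
    [0, 0, 0, 0, 0, 1, 0],
    [0, 0, 0, 0, 0, 2, 0],
    [0, 0, 0, 0, 0, 3, 0],
    [0, 0, 0, 0, 0, 4, 0],
    [0, 0, 0, 0, 0, 5, 0],
    [0, 0, 0, 0, 0, 5, 0],
    [0, 0, 0, 0, 0, 5, 0]
  ]
}}

```text
t: 5.55
eef_pos: [0.5323, 0.0904, 0.0514]
tool_rot: [0.0, 0.185, 0.983, 0.0]
contact_force: [-0.5, -0.3, 2.4]
gripper_width: -0.001
grasp_force: 1.3
```

Call:
{"fn": "jog_arm", "kwargs": {
  "motion": [
    [0, 0, 0, 0, 0, 1, 0],
    [0, 0, 0, 0, 0, 2, 0],
    [0, 0, 0, 0, 0, 2, 0],
    [0, 0, 0, 0, 0, 2, 0],
    [0, 0, 0, 0, 0, 2, 0],
    [0, 0, 0, 0, 0, 2, 0],
    [0, 0, 0, 0, 0, 2, 0],
    [0, 0, 0, 0, 0, 2, 0],
    [0, 0, 0, 0, 0, 2, 0],
    [0, 0, 0, 0, 0, 2, 0]
  ]
}}

```text
t: 6.8
eef_pos: [0.5322, 0.0904, 0.0493]
tool_rot: [0.0, 0.185, 0.983, 0.0]
contact_force: [0.3, 0.4, 4.3]
gripper_width: -0.001
grasp_force: 2.1
```

Call:
{"fn": "jog_arm", "kwargs": {
  "motion": [
    [0, 0, 0, 0, 0, 0, 0],
    [0, 0, 0, 0, 0, 0, 0]
  ]
}}

```text
t: 7.05
eef_pos: [0.5323, 0.0904, 0.0493]
tool_rot: [0.0, 0.185, 0.983, 0.0]
contact_force: [-0.1, 0.3, 4.2]
gripper_width: -0.001
grasp_force: 2.1
```

Call:
{"fn": "jog_arm", "kwargs": {
  "motion": [
    [0, 0, 0, 0, 0, -4, 0],
    [0, 0, 0, 0, 0, -12, 0],
    [0, 0, 0, 0, 0, -25, 0],
    [0, 0, 0, 0, 0, -45, 0],
    [0, 0, 0, 0, 0, -60, 0],
    [0, 0, 0, 0, 0, -60, 0]
  ]
}}

```text
t: 7.8
eef_pos: [0.533, 0.0906, 0.1107]
tool_rot: [0.001, 0.185, 0.983, 0.001]
contact_force: [-0.2, 1.2, -0.9]
gripper_width: 0.003
grasp_force: 0.0
```

Call:
{"fn": "jog_arm", "kwargs": {
  "motion": [
    [0, 0, 0, 15, 17, 0, 0],
    [0, 0, 0, 37, 43, 0, 0],
    [0, 0, 0, 59, 69, 0, 0],
    [0, 0, 0, 81, 95, 0, 0],
    [0, 0, 0, 100, 116, 0, 0],
    [0, 0, 0, 111, 129, 0, 0],
    [0, 0, 0, 111, 129, 0, 0],
    [0, 0, 0, 111, 129, 0, 0]
  ]
}}

```text
t: 8.8
eef_pos: [0.4761, 0.2494, 0.1091]
tool_rot: [0.0, 0.186, 0.983, -0.0]
contact_force: [0.6, 0.1, 0.2]
gripper_width: -0.002
grasp_force: 0.0
```

```bash
python3 - <<'E'
from h import *
a=bot.read_camera("side")["pixels"][130:320,170:360]; b=bot.read_camera("top")["pixels"][130:320,150:400]
cv2.imwrite("pics/v2.png",cv2.resize(np.hstack([a,b]),None,fx=1.8,fy=1.8,interpolation=cv2.INTER_CUBIC)[:,:,::-1])
E
```

```text
(no output)
```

View pics/v2.png

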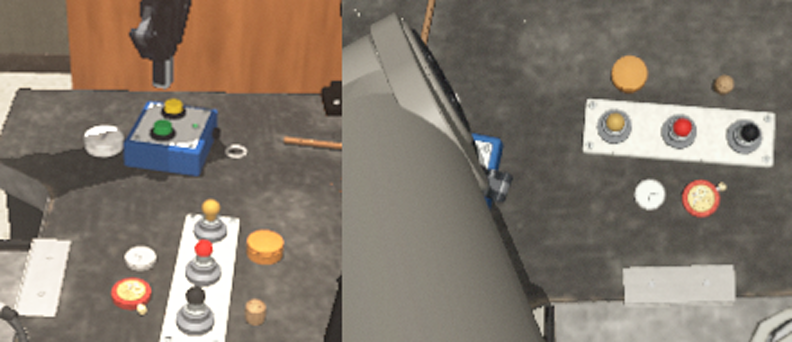

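The crop shows the brass cap up again (211,207). The fingertips (162,85) are straight above the green key (162,128), and the loose parts are undisturbed. I descend onto the key.

Call:
{"fn": "jog_arm", "kwargs": {
  "motion": [
    [0, 0, 0, 0, 0, 15, 0],
    [0, 0, 0, 0, 0, 30, 0],
    [0, 0, 0, 0, 0, 40, 0],
    [0, 0, 0, 0, 0, 46, 0],
    [0, 0, 0, 0, 0, 50, 0],
    [0, 0, 0, 0, 0, 52, 0],
    [0, 0, 0, 0, 0, 53, 0],
    [0, 0, 0, 0, 0, 54, 0],
    [0, 0, 0, 0, 0, 55, 0],
    [0, 0, 0, 0, 0, 55, 0]
  ]
}}

```text
t: 10.15
eef_pos: [0.4758, 0.251, 0.0545]
tool_rot: [0.0, 0.185, 0.983, 0.0]
contact_force: [-0.2, 1.3, 1.4]
gripper_width: -0.0
grasp_force: 0.9
```

Call:
{"fn": "jog_arm", "kwargs": {
  "motion": [
    [0, 0, 0, 0, 0, 1, 0],
    [0, 0, 0, 0, 0, 2, 0],
    [0, 0, 0, 0, 0, 3, 0],
    [0, 0, 0, 0, 0, 4, 0],
    [0, 0, 0, 0, 0, 4, 0],
    [0, 0, 0, 0, 0, 4, 0]
  ]
}}

```text
t: 10.9
eef_pos: [0.4756, 0.2508, 0.0502]
tool_rot: [-0.0, 0.185, 0.983, -0.0]
contact_force: [-0.2, 0.4, 0.3]
gripper_width: -0.001
grasp_force: 0.4
```

Call:
{"fn": "jog_arm", "kwargs": {
  "motion": [
    [0, 0, 0, 0, 0, 0.5, 0],
    [0, 0, 0, 0, 0, 1, 0],
    [0, 0, 0, 0, 0, 1.5, 0],
    [0, 0, 0, 0, 0, 1.5, 0],
    [0, 0, 0, 0, 0, 1.5, 0]
  ]
}}

```text
t: 11.52
eef_pos: [0.4756, 0.2509, 0.0495]
tool_rot: [-0.0, 0.185, 0.983, 0.0]
contact_force: [-3.1, -0.9, 10.1]
gripper_width: 0.0
grasp_force: 5.3
```

Call:
{"fn": "jog_arm", "kwargs": {
  "motion": [
    [0, 0, 0, 0, 0, 0.3, 0],
    [0, 0, 0, 0, 0, 0.6, 0],
    [0, 0, 0, 0, 0, 0.6, 0],
    [0, 0, 0, 0, 0, 0.6, 0]
  ]
}}

```text
t: 12.02
eef_pos: [0.4756, 0.2508, 0.0495]
tool_rot: [-0.0, 0.185, 0.983, 0.0]
contact_force: [-3.3, -1.4, 16.2]
gripper_width: 0.002
grasp_force: 8.4
```

The tool stopped at z = 0.0495 m, which is the key's full 6 mm of travel. I withdraw straight up, then move aside so that a picture can confirm it.

Call:
{"fn": "jog_arm", "kwargs": {
  "motion": [
    [0, 0, 0, 0, 0, -3, 0],
    [0, 0, 0, 0, 0, -10, 0],
    [0, 0, 0, 0, 0, -25, 0],
    [0, 0, 0, 0, 0, -50, 0],
    [0, 0, 0, 0, 0, -80, 0],
    [0, 0, 0, 0, 0, -115, 0],
    [0, 0, 0, 0, 0, -150, 0],
    [0, 0, 0, 0, 0, -150, 0]
  ]
}}

```text
t: 13.02
eef_pos: [0.4774, 0.2517, 0.2017]
tool_rot: [0.002, 0.185, 0.983, 0.002]
contact_force: [0.1, 0.0, 0.1]
gripper_width: 0.001
grasp_force: 0.0
```

Call:
{"fn": "jog_arm", "kwargs": {
  "motion": [
    [0, 0, 0, 15, 20, 0, 0],
    [0, 0, 0, 40, 55, 0, 0],
    [0, 0, 0, 65, 90, 0, 0],
    [0, 0, 0, 90, 125, 0, 0],
    [0, 0, 0, 110, 155, 0, 0],
    [0, 0, 0, 120, 170, 0, 0],
    [0, 0, 0, 120, 170, 0, 0],
    [0, 0, 0, 120, 170, 0, 0]
  ]
}}

```text
t: 14.02
eef_pos: [0.4265, 0.4508, 0.198]
tool_rot: [0.0, 0.186, 0.983, -0.001]
contact_force: [-0.6, -0.9, -0.2]
gripper_width: 0.001
grasp_force: 0.0
```

```bash
python3 - <<'E'
from h import *
o=bot.get_obs(); print(o["t"],o["eef_pos"],o["contact_force"],np.abs(o["joint_vel"]).max())
a=bot.read_camera("side")["pixels"][160:350,200:390]; b=bot.read_camera("top")["pixels"][130:320,150:400]
cv2.imwrite("pics/v3.png",cv2.resize(np.hstack([a,b]),None,fx=1.8,fy=1.8,interpolation=cv2.INTER_CUBIC)[:,:,::-1])
E
```

```text
14.025 [0.42652415 0.45077093 0.19804419] [-0.57335853 -0.92694294 -0.16178171] 0.00799769694050406
```

View pics/v3.png

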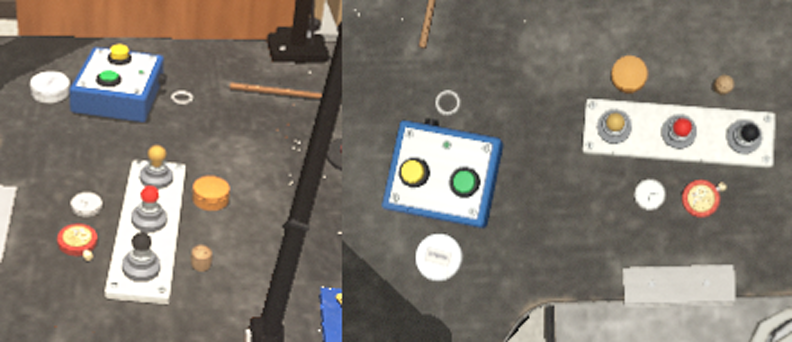

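The picture shows the green key down and flat (108,77), the yellow key up (119,54), all three posts up, and every loose part in its place. I hand in.

```bash
python3 -c "
from station import bot
print(bot.hand_in())"
```

```text
the job is handed in; nothing more can be done
None
```

I pressed the brass post for over a second and let it spring back, pressed the green key all the way down so it stayed down, left everything else untouched as far as the pictures show, and handed the job in; no verdict came back.

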